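# Squat jar out of the fridge door shelf

### The arm

A 6-joint arm with a two-finger parallel gripper is mounted at the origin on the work surface. World frame = base frame: x ahead of the robot, y to its left, z up, the work surface at z = 0. Lengths are in m, angles in degrees, forces in N, time in s.
With the tool pointing down it reaches from about 0.4 to 0.825 m from the base axis. Payload 7 kg.
Tool frame: the origin (TCP) lies midway between the tips of the shut fingers; the grasp point (between the pads) lies r.grip_depth behind it (r.grip_depth is the distance from the TCP to the grasp point, in m); z points along the fingers, y is the line along which they close (so a half turn about z gives the same grasp; the last joint's range is limited). The gripper opens to 88 mm and grips with 3 to 60 N. Pads are 19 mm wide; open, the fingers measure 130 mm over their backs; the gripper's body (78 mm by 193 mm) begins 47 mm behind the grasp point.
Start: joints at [85.72, 20.546, 0.682, 0, -70.136, -16.507], TCP at [0.24, 0.631, 0.227] pointing down, gripper open.
Joint ranges: [-176.03, 176.03], [-82.01, 121.73], [-58.28, 71.71], [-173.87, 95.51], [-174.79, -0.11], [-173.66, 173.66]. Speed limits (degrees/s): [136.94, 136.94, 172.46, 180, 180, 180].

### API

Orientations are given as [roll, pitch, yaw] about the fixed x, y, z axes, in that order (R = Rz(yaw) Ry(pitch) Rx(roll)).
In Python, from plant import r, vision, close_job gives the robot as it stands (r), with the cameras (vision) and the job as plain functions.
- The arm moves only by the tool creep_tool, called after "Call:" in YAML: its name, and indented under it one key for each argument. Schema: {"type":"object","properties":{"steps":{"type":"array","items":{"type":"object","properties":{"dx":{"type":"number"},"dy":{"type":"number"},"dz":{"type":"number"},"wx":{"type":"number"},"wy":{"type":"number"},"wz":{"type":"number"}},"additionalProperties":false},"minItems":1,"maxItems":12},"finger_gap":{"type":"number"},"grip_n":{"type":"number"},"only":{"type":"string"},"quiet":{"type":"boolean"},"lines":{"type":"string"}},"required":["steps"],"additionalProperties":false}. steps is a list of rows, 1 to 12 of them, each an object with the fields dx, dy, dz (the shift in fractions of the full range, 1 being 1 m), wx, wy, wz (a rotation vector in normalised numbers (1 is 180 degrees)); a field left out counts as zero; each row is the pose to reach, as a shift and turn from the pose commanded when the call began, along the tool's axes at that moment; what a row does not reach only later rows make up. A row lasts 1/12 s, in which the tool goes at most 0.0417 m and 7.16 degrees, less where a joint would pass 70% of its speed; a pose out of reach is approached as far as the arm can. finger_gap is the finger opening in m, set as the call begins (left out keeps the last). The fingers move at their own pace and stop on an object; grip_n is the grip in N (left out, the last holds). Time passes only in rows, so rows that do not move let the fingers close. The tool returns the time, the measured TCP pose, the force, the opening and the grip force at its end. only (a regular expression) keeps the lines of the reply that match it, lines (a string "A,B") keeps lines A to B, and quiet returns only ok. A shift or turn number past 1, either way, is cut back to 1. Input that does not fit is refused with a message, and nothing moves.
- r.get_state(): the state, without advancing time (a new reading comes with each control period).
- vision.capture(name): name is "scene" or "top"; returns a dict with "frame" (400x640x3 uint8, red, green, blue), "z_map" (400x640 float32, m along the optical axis (not along the pixel's ray), 0 where there is no reading), "fx", "fy", "cx", "cy" (pixels), "cam_to_world" (4x4, takes a point from camera to world coordinates). Camera axes: x right, y down, z forward; pixel columns grow to the right and rows downward; lengths in m; the calibration is good to about 2 mm. A picture is of the moment at which its call begins.
- close_job(): hands the job in; it is judged then, once.
The state is a dict: "time_s": time; "joints": joint angles; "qd": joint speeds; "joint_torque": joint torques, N m; "tcp_pos": TCP position; "eef_rot": TCP orientation; "contact_force": force on the tool from outside, world axes, zero at the start; "moment": the same for the moment, N m; "gripper_width": finger opening in m; "gripper_force": force on a finger pad.
Only numpy, scipy, OpenCV 4.12 (cv2) and the standard library are available. Lean on these libraries where they do the work, as an engineer would, in place of code of your own. Each camera call takes 0.05 s, during which the arm holds its last target. There are 200 camera calls.

### The job

Take the squat jar, the shortest of the three glass jars, out of the fridge door shelf: lift it straight up over the front retaining rail, then draw it forward towards you. Keep it upright, set it down gently on the wooden serving board in front of the shelf and let go. Leave the tall jar and the bottle standing where they are.

Things in the scene. Friction and masses are not known exactly. Their poses are not given: they have to be found in the camera images.
- squat_jar: The jar to take: round glass jar, 95 mm tall, 64 mm diameter, with a steel lid of 60 mm diameter from 73 to 95 mm above its underside; 0.2 to 0.42 kg. Stands upright in the shelf, its axis about 105 mm from the next jar's. Origin: centre of its underside, z up along its axis.
- tall_jar: Bystander in the same shelf: round glass jar, 135 mm tall, 60 mm diameter, steel lid of 56 mm diameter. Leave it standing. Origin: centre of its underside, z up.
- bottle: Bystander in the same shelf: glass bottle, 155 mm tall, 60 mm diameter with a narrow neck and a 32 mm wide steel cap. Leave it standing. Origin: centre of its underside, z up.
- rack: Fixed white fridge door shelf with wooden serving board before it. Origin: on worktop under shelf centre; -x is its front (robot side), y along shelf, z up. Shelf: x -65 to 65, y -180 to 180 mm, floor 40 mm up. Steel rail (bars along y, x = -61 mm), clear back and ends reach 80 mm up. Jars in any order near x = 0, y = -105, 0, 105 mm. Board: x -245 to -85, y -140 to 140 mm, top 12 mm up.

How it is judged (in metres and radians):
On the way:
1. the squat jar is lifted until its underside is above the top of the rail while its axis is still behind the rail (z of squat_jar in the frame of rack above 0.078 m and x of squat_jar in the frame of rack above -0.055 m), for 0.05 s.
At the end, for the whole second after the job is handed in: The squat jar stands upright (0.1 rad), at rest, on the serving board, its axis at least 13 mm inside the board's edges (rack x -232 to -98, y -127 to 127 mm); tall jar and bottle upright (0.17 rad), each within 30 mm of its start (x of squat_jar in the frame of rack between -0.232 and -0.098 m and y of squat_jar in the frame of rack between -0.127 and 0.127 m and z of squat_jar in the frame of rack between 0.007 and 0.018 m and angle between squat_jar's own z axis and vertical below 0.1 rad and linear speed of squat_jar below 0.02 m/s and distance of each of tall_jar, bottle from where it was at the start of the episode below 0.03 m and angle between each of tall_jar, bottle's own z axis and vertical below 0.17 rad); the robot touches nothing.
It fails at once if the squat jar is tipped by more than 0.5 rad (angle between squat_jar's own z axis and vertical above 0.5 rad).
It fails at once if the squat jar is dropped: faster than 0.6 m/s without the fingers touching it (a fall of about 20 mm) (linear speed of squat_jar above 0.6 m/s and contact force between the fingers and squat_jar below 0.05 N).
It fails at once if the tall jar is knocked over (beyond 0.5 rad) or shifted by more than 40 mm (angle between tall_jar's own z axis and vertical above 0.5 rad or distance of tall_jar from where it was at the start of the episode above 0.04 m).
It fails at once if the bottle is knocked over (beyond 0.5 rad) or shifted by more than 40 mm (angle between bottle's own z axis and vertical above 0.5 rad or distance of bottle from where it was at the start of the episode above 0.04 m).
It also fails if it takes over 35 s, if anything falls off the work surface, if the arm or the gripper's body presses on something with over 40 N, if the wrist force passes 120 N, or if a joint passes its speed limit or range.

## Working session

There is one attempt and no reset: what is moved stays moved. The work goes in short steps, Python scripts to look and compute and a tool call to move; the robot and the scene stay as the last step left them, time stands still between calls to the robot, and variables do not carry over. Pictures are saved under pics/ and viewed, at most 10 in all, crops included, and the job is handed in when it is done.

```bash
ls; mkdir -p pics
```

Run:
```python
from plant import r, vision, close_job
import cv2,numpy as np
s=r.get_state();print({k:s[k] for k in('time_s','tcp_pos','eef_rot','gripper_width')},r.grip_depth)
ims=[]
for n in('scene','top'):
    c=vision.capture(n);np.savez(f'{n}.npz',**c);ims.append(c['frame'][...,::-1])
    print(n,c['fx'],c['cx'],c['cy'],c['cam_to_world'].round(3).tolist(),(c['z_map']>0).mean())
    cv2.imwrite(f'pics/{n}.png',ims[-1])
```

```text
pics
plant.py
{'time_s': 0.0, 'tcp_pos': array([0.23940438, 0.63058776, 0.22559115]), 'eef_rot': array([ 1.79902201e+02, -9.10696184e-03, -2.07944197e+01]), 'gripper_width': 0.08774699207739844} 0.0188
scene 465.4720596172973 311.6283432978346 194.41181854019092 [[0.847, 0.374, -0.378, 0.95], [0.531, -0.601, 0.597, -0.458], [-0.004, -0.707, -0.708, 0.618], [0.0, 0.0, 0.0, 1.0]] 0.99609375
top 403.44457604073665 321.31710344308874 201.7002073500999 [[-0.008, -0.986, 0.169, 0.537], [-1.0, 0.008, -0.005, 0.026], [0.004, -0.169, -0.986, 0.7], [0.0, 0.0, 0.0, 1.0]] 0.99596484375
```

View pics/scene.png

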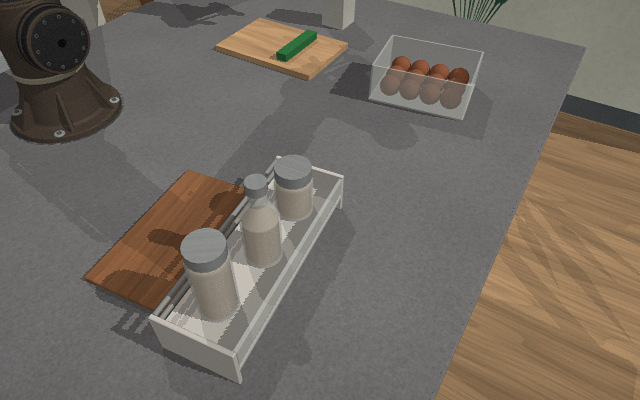

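View pics/top.png

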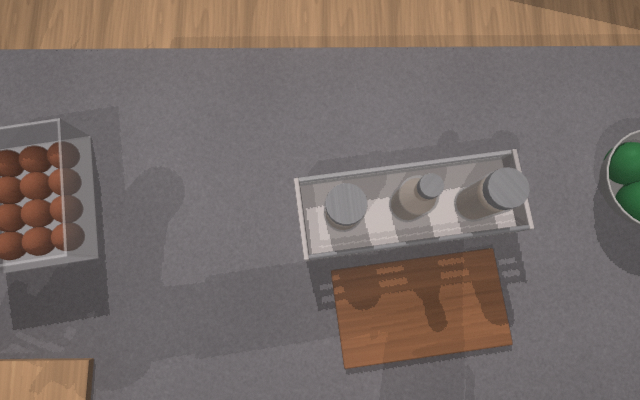

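The scene view shows the squat jar at the shelf's far end (lid around (293,165)), the bottle in the middle (cap (256,185)) and the tall jar nearest (lid (205,243)). In the top view the squat lid is at about (346,204), the bottle cap at (430,185) and the tall lid at (506,188). The board corners are at about (332,270), (494,249), (512,345) and (345,367).

Create h.py:
```python
import numpy as np,cv2
def load(n): return dict(np.load(n+'.npz'))
def cloud(c):
    z=c['z_map'];v,u=np.mgrid[:z.shape[0],:z.shape[1]]
    p=np.stack([(u-c['cx'])/c['fx']*z,(v-c['cy'])/c['fy']*z,z],-1)
    T=c['cam_to_world'];return p@T[:3,:3].T+T[:3,3]
def lid(c,u,v,w):
    """top face: points near the highest level in the window; min enclosing circle"""
    P=cloud(c)[v-w:v+w,u-w:u+w].reshape(-1,3)
    P=P[P[:,2]<.3]; zt=np.percentile(P[:,2],96)
    Q=P[abs(P[:,2]-zt)<.006]; (x,y),rad=cv2.minEnclosingCircle(Q[:,:2].astype(np.float32))
    return np.round([x,y,np.median(Q[:,2]),rad,len(Q)],4)
```

Run:
```python
from h import *
for n,pts in(('top',dict(squat=(346,204,26),bottle=(430,185,16),tall=(506,188,26))),('scene',dict(squat=(293,165,22),bottle=(256,185,14),tall=(205,243,26)))):
    c=load(n)
    for k,a in pts.items(): print(n,k,lid(c,*a))
c=load('top');P=cloud(c)
# board: brown pixels
f=c['frame'].astype(int);m=((f[...,0]-f[...,2]>25)&(abs(P[...,2]-.012)<.008)); m[:230]=0;m[:,:300]=0;m[:,540:]=0
Q=P[m];R=cv2.minAreaRect(Q[:,:2].astype(np.float32));print('board',R,np.median(Q[:,2]),cv2.boxPoints(R).round(3).tolist())
# rack: rims
m2=(P[...,2]>.06)&(P[...,2]<.09);m2[:120]=0;m2[:,:280]=0;m2[:,545:]=0;m2[290:]=0
Q=P[m2];R=cv2.minAreaRect(Q[:,:2].astype(np.float32));print('rim',R,len(Q),np.percentile(Q[:,2],[5,50,95]))
```

```text
top squat [ 6.316e-01 -1.170e-02  1.349e-01  3.020e-02  1.358e+03]
top bottle [ 6.445e-01 -1.177e-01  1.947e-01  1.620e-02  4.860e+02]
top tall [ 6.451e-01 -2.250e-01  1.747e-01  2.850e-02  1.380e+03]
scene squat [ 6.328e-01 -1.270e-02  1.342e-01  3.090e-02  8.400e+02]
scene bottle [ 6.465e-01 -1.184e-01  1.941e-01  1.660e-02  3.630e+02]
scene tall [ 6.457e-01 -2.263e-01  1.743e-01  2.860e-02  1.368e+03]
board ((0.4765825867652893, -0.13995549082756042), (0.15977345407009125, 0.27935388684272766), 7.385512828826904) 0.011704432960801814 [[0.3790000081062317, -0.012000000104308128], [0.41499999165534973, -0.289000004529953], [0.5740000009536743, -0.2680000066757202], [0.5379999876022339, 0.008999999612569809]]
rim ((0.6407913565635681, -0.11961683630943298), (0.13038618862628937, 0.3602478504180908), 7.255117416381836) 3783 [0.06350496 0.0775672  0.08136213]
```

Add to h.py:
```python
from scipy.spatial.transform import Rotation as Ro
def delta(r,xyz,closing=None):
    s=r.get_state();R=Ro.from_euler('xyz',s['eef_rot'],degrees=True)
    d=R.inv().apply(np.array(xyz)-s['tcp_pos'])
    if closing is None: return d.round(4)
    T=Ro.from_matrix(np.column_stack([np.cross(y:=[np.cos(a:=np.radians(closing)),np.sin(a),0],[0,0,-1]),y,[0,0,-1]]))
    return d.round(4),(R.inv()*T).as_rotvec(degrees=True).round(2)
```

```bash
python3 -c "
from h import *
from plant import r, vision, close_job
print(delta(r,[.6322,-.0122,.227],-172.7))"
```

```text
(array([ 5.954e-01,  4.615e-01, -5.000e-04]), array([ 7.000e-02, -5.000e-02,  6.191e+01]))
```

The manual's scale: turns go in shares of 180 degrees. Converting my numbers, 54 degrees / 180 = 0.3.

Call:
creep_tool:
  steps:
    - {"dx":0.01, "dy":0.01, "dz":-0.005, "wz":0.0111}
    - {"dx":0.03, "dy":0.025, "dz":-0.01, "wz":0.0333}
    - {"dx":0.055, "dy":0.045, "dz":-0.015, "wz":0.0556}
    - {"dx":0.08, "dy":0.062, "dz":-0.02, "wz":0.0833}
    - {"dx":0.105, "dy":0.081, "dz":-0.02, "wz":0.1111}
    - {"dx":0.13, "dy":0.1, "dz":-0.02, "wz":0.1389}
    - {"dx":0.155, "dy":0.12, "dz":-0.02, "wz":0.1667}
    - {"dx":0.18, "dy":0.14, "dz":-0.02, "wz":0.1944}
    - {"dx":0.205, "dy":0.16, "dz":-0.02, "wz":0.2222}
    - {"dx":0.23, "dy":0.18, "dz":-0.02, "wz":0.25}
    - {"dx":0.25, "dy":0.195, "dz":-0.02, "wz":0.2778}
    - {"dx":0.265, "dy":0.205, "dz":-0.02, "wz":0.3}
  finger_gap: 0.088
  grip_n: 20

```text
time_s: 1.1
tcp_pos: [0.4151, 0.3426, 0.2468]
eef_rot: [180.0, 0.0, -75.2]
contact_force: [0.9, 0.5, 0.6]
gripper_width: 0.0878
gripper_force: 0.0
```

```bash
python3 -c "
from h import *
from plant import r, vision, close_job
print(delta(r,[.6322,-.0122,.235],-172.7))"
```

```text
(array([ 0.3986, -0.119 ,  0.0118]), array([0.  , 0.  , 7.53]))
```

In the tool's units: 7.5 degrees / 180 = 0.0417.

Call:
creep_tool:
  steps:
    - {"dx":0.02, "dy":-0.006, "wz":0.0056}
    - {"dx":0.05, "dy":-0.015, "wz":0.0111}
    - {"dx":0.085, "dy":-0.025, "wz":0.0222}
    - {"dx":0.12, "dy":-0.036, "wz":0.0278}
    - {"dx":0.16, "dy":-0.048, "wz":0.0333}
    - {"dx":0.2, "dy":-0.06, "wz":0.0389}
    - {"dx":0.24, "dy":-0.072, "wz":0.0417}
    - {"dx":0.28, "dy":-0.084, "wz":0.0417}
    - {"dx":0.32, "dy":-0.096, "wz":0.0417}
    - {"dx":0.355, "dy":-0.106, "dz":0.005, "wz":0.0417}
    - {"dx":0.38, "dy":-0.114, "dz":0.01, "wz":0.0417}
    - {"dx":0.396, "dy":-0.119, "dz":0.012, "wz":0.0417}

```text
time_s: 2.1
tcp_pos: [0.6335, -0.0088, 0.2334]
eef_rot: [179.9, -0.0, -82.5]
contact_force: [0.0, -0.6, -0.4]
gripper_width: 0.0875
gripper_force: 0.0
```

Call:
creep_tool:
  steps:
    - {}
    - {}

```text
time_s: 2.27
tcp_pos: [0.633, -0.0069, 0.2339]
eef_rot: [179.9, -0.0, -82.5]
contact_force: [0.5, 0.9, -0.4]
gripper_width: 0.0879
gripper_force: 0.0
```

Run:
```python
from h import *
from plant import r, vision, close_job
print(delta(r,[.6322,-.0122,.107],-172.7))
c=vision.capture('scene');np.savez('s2.npz',**c);cv2.imwrite('pics/s2.png',c['frame'][...,::-1])
```

```text
(array([0.0051, 0.0013, 0.1269]), array([ 0.08, -0.01,  0.24]))
```

View pics/s2.png

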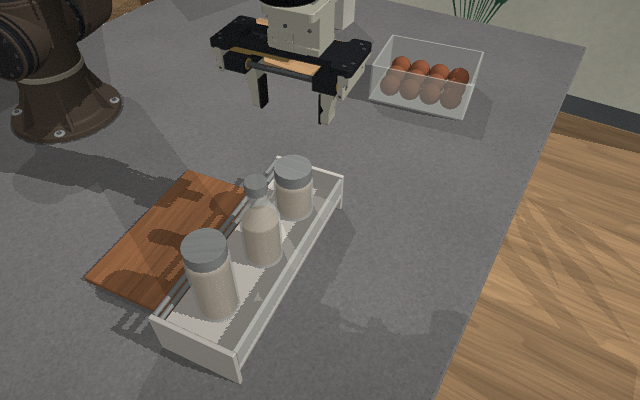

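The gripper hovers above the jar: fingertips at about (262,106) and (323,123) straddle the lid at (293,165), closing across the shelf. I'll lower it onto the lid next.

Call:
creep_tool:
  steps:
    - {"dx":0.003, "dy":0.001, "dz":0.01}
    - {"dx":0.005, "dy":0.001, "dz":0.025}
    - {"dx":0.005, "dy":0.001, "dz":0.042}
    - {"dx":0.005, "dy":0.001, "dz":0.06}
    - {"dx":0.005, "dy":0.001, "dz":0.078}
    - {"dx":0.005, "dy":0.001, "dz":0.094}
    - {"dx":0.005, "dy":0.001, "dz":0.108}
    - {"dx":0.005, "dy":0.001, "dz":0.118}
    - {"dx":0.005, "dy":0.001, "dz":0.124}
    - {"dx":0.005, "dy":0.001, "dz":0.127}
    - {"dx":0.005, "dy":0.001, "dz":0.127}

```text
time_s: 3.23
tcp_pos: [0.6328, -0.0104, 0.1073]
eef_rot: [180.0, -0.0, -82.3]
contact_force: [-0.5, -0.3, 0.4]
gripper_width: 0.0878
gripper_force: 0.0
```

Run:
```python
from h import *
from plant import r, vision, close_job
print(delta(r,[.6322,-.0122,.107],-172.7))
c=vision.capture('scene');cv2.imwrite('pics/s3.png',cv2.resize(c['frame'][60:260,160:400,::-1],None,fx=3,fy=3))
```

```text
(array([0.0017, 0.0008, 0.0003]), array([ 0.03, -0.  ,  0.44]))
```

View pics/s3.png

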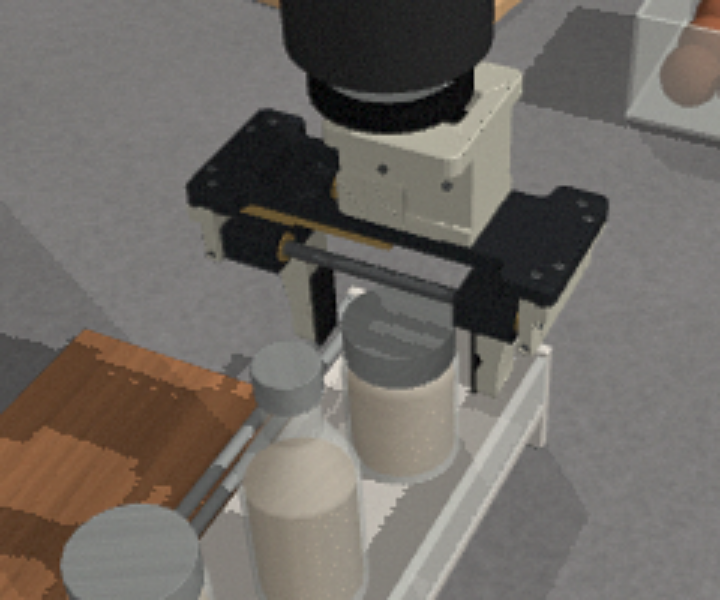

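The fingers straddle the lid (crop about (400,340)) with clearance on both sides, and the bottle cap at (287,380) stays clear. Next I close the gripper.

Call:
creep_tool:
  steps:
    - {"dx":0.001}
    - {"dx":0.0015}
    - {"dx":0.0015}
    - {"dx":0.0015}
    - {"dx":0.0015}
    - {"dx":0.0015}
    - {"dx":0.0015}
    - {"dx":0.0015}
  finger_gap: 0.05
  grip_n: 25

```text
time_s: 3.95
tcp_pos: [0.6329, -0.0122, 0.1076]
eef_rot: [180.0, -0.0, -82.3]
contact_force: [-1.0, -0.9, 1.8]
gripper_width: 0.0597
gripper_force: 23.2
```

Call:
creep_tool:
  steps:
    - {"dz":-0.003}
    - {"dz":-0.009}
    - {"dz":-0.016}
    - {"dz":-0.024}
    - {"dz":-0.032}
    - {"dz":-0.04}
    - {"dz":-0.048}
    - {"dz":-0.055}
    - {"dz":-0.06}
    - {"dz":-0.063}
    - {"dz":-0.064}
    - {"dz":-0.064}
  grip_n: 30

```text
time_s: 4.95
tcp_pos: [0.6332, -0.0121, 0.1717]
eef_rot: [-180.0, 0.0, -82.3]
contact_force: [-0.4, -0.1, -4.9]
gripper_width: 0.0594
gripper_force: 26.7
```

Run:
```python
from h import *
from plant import r, vision, close_job
s=r.get_state();print(s['gripper_width'],delta(r,[.4663,-.0563,.171]))
c=vision.capture('scene');cv2.imwrite('pics/s4.png',cv2.resize(c['frame'][20:260,120:440,::-1],None,fx=2,fy=2))
```

```text
0.05938437165753537 [0.0214 0.1713 0.0006]
```

View pics/s4.png

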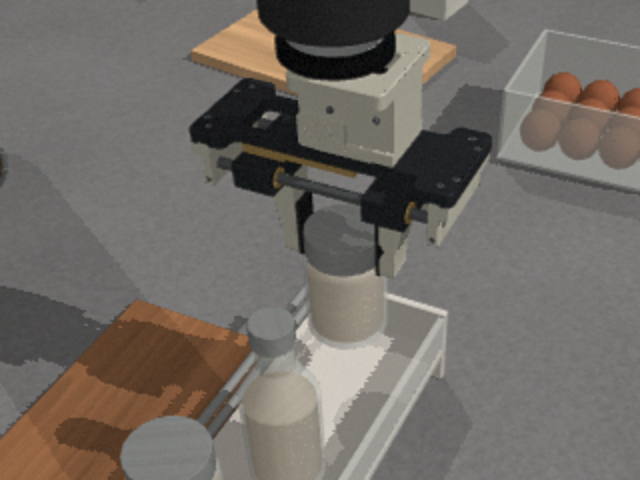

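The jar hangs upright in the fingers (crop about (345,275)) with its underside above the rail, and the neighbours have not moved. I'll draw it forward over the board.

Call:
creep_tool:
  steps:
    - {"dy":0.004}
    - {"dy":0.013}
    - {"dy":0.028}
    - {"dy":0.047}
    - {"dx":0.002, "dy":0.067}
    - {"dx":0.005, "dy":0.087}
    - {"dx":0.008, "dy":0.107}
    - {"dx":0.012, "dy":0.127}
    - {"dx":0.016, "dy":0.146}
    - {"dx":0.019, "dy":0.16}
    - {"dx":0.021, "dy":0.168}
    - {"dx":0.021, "dy":0.171}

```text
time_s: 6.0
tcp_pos: [0.465, -0.0564, 0.1717]
eef_rot: [-180.0, 0.0, -82.3]
contact_force: [0.5, -0.5, -3.7]
gripper_width: 0.0597
gripper_force: 26.7
```

Call:
creep_tool:
  steps:
    - {"dz":0.003}
    - {"dz":0.01}
    - {"dz":0.02}
    - {"dz":0.032}
    - {"dz":0.044}
    - {"dz":0.055}
    - {"dz":0.065}
    - {"dz":0.073}
    - {"dz":0.079}
    - {"dz":0.083}
    - {"dz":0.085}
    - {"dz":0.085}

```text
time_s: 7.0
tcp_pos: [0.4665, -0.0559, 0.0862]
eef_rot: [180.0, -0.0, -82.3]
contact_force: [0.9, -0.2, -3.7]
gripper_width: 0.0596
gripper_force: 26.7
```

Run:
```python
from h import *
from plant import r, vision, close_job
s=r.get_state();print(s['gripper_width'],s['tcp_pos'],s['contact_force'])
c=vision.capture('top');print(lid(c,345,300,45) if 0 else '');cv2.imwrite('pics/t5.png',c['frame'][...,::-1])
c=vision.capture('scene');cv2.imwrite('pics/s5.png',cv2.resize(c['frame'][80:320,70:390,::-1],None,fx=2,fy=2))
```

```text
0.05957694035977821 [ 0.46654844 -0.05590256  0.08616665] [ 0.9083293  -0.22760107 -3.66115832]
```

View pics/s5.png

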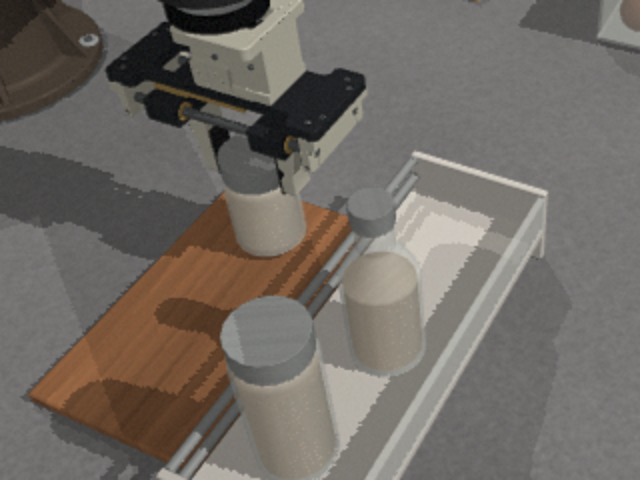

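The jar is upright just above the board near its far corner (crop about (268,240)), well inside the edges. About 6.5 mm is left to lower.

Call:
creep_tool:
  steps:
    - {"dz":0.001}
    - {"dz":0.002}
    - {"dz":0.003}
    - {"dz":0.004}
    - {"dz":0.005}
    - {"dz":0.0055}
    - {"dz":0.006}
    - {"dz":0.006}

```text
time_s: 7.77
tcp_pos: [0.4665, -0.0559, 0.0804]
eef_rot: [180.0, -0.0, -82.3]
contact_force: [0.6, 0.5, -3.7]
gripper_width: 0.0597
gripper_force: 26.7
```

Call:
creep_tool:
  steps:
    - {"dz":0.0005}
    - {"dz":0.001}
    - {"dz":0.0013}
    - {"dz":0.0013}

```text
time_s: 8.1
tcp_pos: [0.4667, -0.056, 0.0795]
eef_rot: [-180.0, -0.0, -82.3]
contact_force: [-0.9, -0.4, 0.6]
gripper_width: 0.0593
gripper_force: 27.6
```

The board now carries the jar: the vertical force went from -3.7 to +0.6 N. I'll release it and retreat straight up.

Call:
creep_tool:
  steps:
    - {}
    - {}
    - {}
    - {}
    - {}
    - {}
  finger_gap: 0.088

```text
time_s: 8.6
tcp_pos: [0.4666, -0.0559, 0.0793]
eef_rot: [-180.0, 0.0, -82.3]
contact_force: [0.3, -0.2, 0.8]
gripper_width: 0.0869
gripper_force: 0.0
```

Call:
creep_tool:
  steps:
    - {"dz":-0.003}
    - {"dz":-0.01}
    - {"dz":-0.02}
    - {"dz":-0.035}
    - {"dz":-0.055}
    - {"dz":-0.075}
    - {"dz":-0.095}
    - {"dz":-0.115}
    - {"dz":-0.13}
    - {"dz":-0.14}
    - {"dz":-0.145}
    - {"dz":-0.145}

```text
time_s: 9.6
tcp_pos: [0.467, -0.0558, 0.2253]
eef_rot: [-179.9, 0.0, -82.3]
contact_force: [-0.1, 0.7, -0.1]
gripper_width: 0.0875
gripper_force: 0.0
```

Run:
```python
from h import *
from plant import r, vision, close_job
c=vision.capture('scene')
print(lid(c,256,185,14),lid(c,205,243,26))
cv2.imwrite('pics/s6.png',c['frame'][...,::-1])
P=cloud(c)[120:220,130:250].reshape(-1,3)
Q=P[(abs(P[:,2]-.107)<.006)&(np.hypot(P[:,0]-.466,P[:,1]+.056)<.05)];print(len(Q),cv2.minEnclosingCircle(Q[:,:2].astype(np.float32)),np.median(Q[:,2]))
```

```text
[ 6.457e-01 -1.193e-01  1.942e-01  1.670e-02  3.610e+02] [ 6.456e-01 -2.263e-01  1.743e-01  2.880e-02  1.373e+03]
719 ((0.4669041037559509, -0.05762393772602081), 0.03173579275608063) 0.10614577536217507
```

View pics/s6.png

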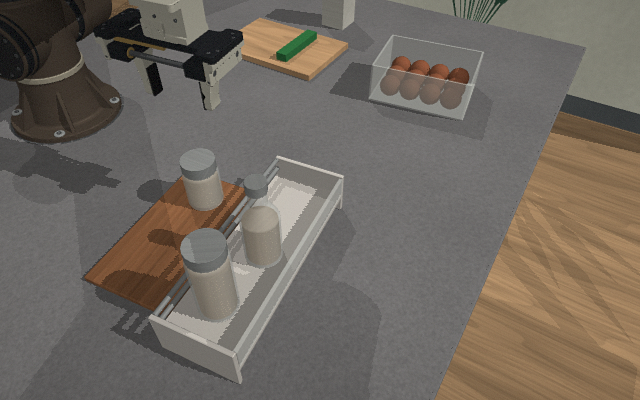

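The jar stands upright on the board (lid at (199,160), top at z 0.106). The bottle and tall jar are where they started, and the gripper is clear.

```bash
python3 -c "
from plant import r, vision, close_job
print(close_job())"
```

```text
the job is handed in; nothing more can be done
None
```

The squat jar was lifted over the rail and set upright on the serving board, the tall jar and bottle stayed in place, and the job is handed in (the hand-in returned no verdict).

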